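# Point out the misplaced blood tube and its place

### The arm

A 6-joint arm with a two-finger parallel gripper is mounted at the origin on the work surface. World frame = base frame: x ahead of the robot, y to its left, z up, the work surface at z = 0. Lengths are in m, angles in rad, forces in N, time in s.
With the tool pointing down it reaches from about 0.2 to 0.875 m from the base axis. Payload 3.4 kg.
Tool frame: the origin (TCP) lies between the finger pads, 19 mm behind the fingertips; this is the grasp point; z points along the fingers, y is the line along which they close (so a half turn about z gives the same grasp; the last joint's range is limited). The gripper opens to 94 mm and grips with 3 to 60 N. Pads are 16 mm wide; open, the fingers measure 119 mm over their backs; the gripper's body (75 mm by 177 mm) begins 78 mm behind the grasp point.
Start: joints at [-1.367, 0.276, 1.505, -0, 1.361, -0.121], TCP at [0.183, -0.545, 0.224] pointing down, gripper open.
Joint ranges: [-2.89, 2.89], [-0.75, 2.08], [0.22, 2.7], [-1.18, 4.32], [0.11, 2.71], [-2.7, 2.7]. Speed limits (rad/s): [2.57, 2.57, 3.14, 3.14, 3.14, 3.14].

### API

Orientations are given as a unit quaternion [w, x, y, z].
In Python, from plant import r, gripper_to, inverse_kinematics, vision, models, telemetry gives the robot as it stands. Calls block until the motion is done:
- r.move_to(position, orientation): joint-space move of the TCP to a pose.
- r.move_l(position, rot=None, vel=0.15, guard=None): straight line of the TCP; rot=None keeps the orientation; vel is the mean speed in m/s. With guard (N) it stops when the force on the tool has changed by that much, and returns True; else False.
- r.movej(angles): joint-space move.
- gripper_to(opening, f_grip=None): finger opening in m; f_grip is the grip in N (None keeps the last); returns when the fingers have stopped.
- r.hold(seconds).
- inverse_kinematics(position, orientation): joint angles nearest the present ones, or None.
- vision.snapshot(name): name is "scene" or "top" or "wrist"; returns the picture (420x560x3 uint8, red, green, blue); there is no depth.
- vision.get_calibration(name): a dict with "fx", "fy", "cx", "cy" (pixels), "position" and "orientation" of the camera in the world. Camera axes: x right, y down, z forward; pixel columns grow to the right and rows downward; lengths in m; the calibration is good to about 2 mm. The wrist camera is an equidistant fisheye: a pixel r from the principal point sees the ray r / f radians off the axis. A picture is of the moment at which its call begins: read the wrist's pose just before it. get_calibration takes no time and is no camera call; for the wrist camera it gives the pose at the moment of the call.
A pose or a line that the arm cannot do raises r.PlanningError and nothing moves.
- r.sign_off(): hands the job in; it is judged then, once.
Trained networks look in the newest picture that a camera, given by its name, has taken for a name from the list of things; names that differ only in an ending like _2 or _b are one class to them, and where a whole thing is asked for, a point or a joint stands for the part that bears it (a point fixed in the world has none). Each returns a list of dicts, best first, with "score" (0 to 1); they miss things now and then, are a little off and sometimes report something else, mostly with a low value. They report only what shows in the picture. A call takes as long as a camera call. They do not tell look-alikes from the thing itself.
- models.boxes_of(thing, camera): "at" ([x, y, z] in m, in world coordinates, good to about 4 mm: the middle of the surface that is visible of it).
- models.regions_of(thing, camera): "pixels" (420x560 bool, what is visible of it).
- models.mark_of(thing, camera): "at" ([x, y, z] in m, in world coordinates, good to about 4 mm: a listed point, or the origin of a listed thing).
Readings, each from a call of its own:
- telemetry.current_t(): time.
- telemetry.current_joints(): joint angles.
- telemetry.current_dq(): joint speeds.
- telemetry.current_joint_efforts(): joint torques, N m.
- telemetry.current_ee_pos(): TCP position.
- telemetry.current_tool_rot(): TCP orientation.
- telemetry.current_wrist_force(): force on the tool from outside, world axes, zero at the start.
- telemetry.current_torque(): the same for the moment, N m.
- telemetry.current_opening(): finger opening in m.
- telemetry.current_finger_force(): force on a finger pad.
Only numpy, scipy, OpenCV 4.12 (cv2) and the standard library are available. Lean on these libraries where they do the work, as an engineer would, in place of code of your own. Each camera call takes 0.05 s, during which the arm holds its last target. There are 200 camera calls.

### The job

One light-blue-capped tube has ended up in the white rack of purple-capped tubes. Show your colleague where it should go: point down at that tube from two or three centimetres above the middle of its cap and stay there for two seconds, then point in the same way at the one empty place in the red rack of light-blue-capped tubes, keeping your fingertips two or three centimetres above the level of the caps around it, stay there for two seconds, and finish still pointing at it. Touch nothing on the bench and leave every tube standing where it is.

Things in the scene. Friction and masses are not known exactly. Their poses are not given: they have to be found in the camera images.
- stray_tube: THE STRAY: the one capped blood tube with a light-blue cap that stands in the white rack among purple-capped ones. All tubes are alike but for the cap: 16 mm in diameter below, cap 19 mm in diameter and 22 mm tall, 105 mm tall over all, upright and loose in its place. Origin: centre of the underside (5 mm above the bench), z up.
- stray_tube_top (a point): centre of the top face of the stray tube's light-blue cap, 110 mm above the bench.
- purple_rack: white plastic rack (grey floor) of the purple-capped tubes, 80 x 118 x 70 mm (x, y, z; two 30 mm wide thumb grips add 5 mm at the ends in y), six square places in 2 rows along y of 3, 34 mm apart both ways, all full: five purple caps and the stray. It stands on the bench, fixed, turned up to 0.4 rad, to the left or to the right. Origin: centre of the underside; z up.
- blue_rack: red plastic rack (black floor) of the light-blue-capped tubes, same form, size and layout as the white rack: five of its six places hold light-blue-capped tubes, one is empty. Fixed to the bench, turned up to 0.4 rad, on the other side. Origin: centre of the underside; z up.
- empty_place: the one empty place of the red rack: origin on the rack's floor (5 mm above the bench) in the middle of the square 17.5 mm opening, z up. Not a thing to touch, just the vacant spot.
- empty_top (a point): the point straight above the middle of the empty place at the height of the neighbouring cap tops (110 mm above the bench): where the top of the stray's cap would be if it stood there. Free air; the nearest caps stand around it, axes 34 mm away.
- specimen_jar: bystander: clear specimen jar with a yellow screw lid, 65 mm in diameter at the lid, 66 mm tall, loose, between the racks towards the robot. Origin: centre of the underside.
- oil_bottle: bystander: amber dropper bottle with a black dropper cap, 31 mm in diameter, 86 mm tall, loose, between the racks on the far side. Origin: centre of the underside.
- slide_box: bystander: blue microscope-slide box, 86 x 101 x 34 mm, loose, beyond the racks. Origin: centre of the underside.
- purple_tube0: one of the five purple-capped tubes in the white rack, where they belong; loose, 105 mm tall, cap 19 mm in diameter. Origin: centre of the underside.
- purple_tube1: one of the five purple-capped tubes in the white rack, where they belong; loose, 105 mm tall, cap 19 mm in diameter. Origin: centre of the underside.
- purple_tube2: one of the five purple-capped tubes in the white rack, where they belong; loose, 105 mm tall, cap 19 mm in diameter. Origin: centre of the underside.
- purple_tube3: one of the five purple-capped tubes in the white rack, where they belong; loose, 105 mm tall, cap 19 mm in diameter. Origin: centre of the underside.
- purple_tube4: one of the five purple-capped tubes in the white rack, where they belong; loose, 105 mm tall, cap 19 mm in diameter. Origin: centre of the underside.
- blue_tube0: one of the five light-blue-capped tubes in the red rack, where they belong; loose, 105 mm tall, cap 19 mm in diameter. Origin: centre of the underside.
- blue_tube1: one of the five light-blue-capped tubes in the red rack, where they belong; loose, 105 mm tall, cap 19 mm in diameter. Origin: centre of the underside.
- blue_tube2: one of the five light-blue-capped tubes in the red rack, where they belong; loose, 105 mm tall, cap 19 mm in diameter. Origin: centre of the underside.
- blue_tube3: one of the five light-blue-capped tubes in the red rack, where they belong; loose, 105 mm tall, cap 19 mm in diameter. Origin: centre of the underside.
- blue_tube4: one of the five light-blue-capped tubes in the red rack, where they belong; loose, 105 mm tall, cap 19 mm in diameter. Origin: centre of the underside.
Not all that is in view belongs to the job. What is shaped like the stray_tube but green, orange or yellow is not meant.

How it is judged:
By the outcome, as a careful person would: the job done as asked, in the order asked, and still so for the second after the job is handed in, with the robot touching nothing.
It also fails if it takes over 42 s, if anything falls off the work surface, if the arm or the gripper's body presses on something with over 40 N, if the wrist force passes 120 N, or if a joint passes its speed limit or range.

## Working session

There is one attempt and no reset: what is moved stays moved. The work goes in short steps, each a Python script; the robot and the scene stay as the last script left them, time stands still between calls to the robot, and variables do not carry over. Pictures are saved under pics/ and viewed, at most 10 in all, crops included, and the job is handed in when it is done.

```bash
mkdir -p pics
python3 - <<'E'
from plant import *
import cv2
for n in ("top","scene"):
    im=vision.snapshot(n); cv2.imwrite(f"pics/{n}0.png",im[:,:,::-1])
    c=vision.get_calibration(n); print(n,c)
    for t in ("stray_tube_top","empty_top","empty_place","purple_rack","blue_rack","stray_tube","purple_tube0"):
        print(t,[(np.round(d["at"],3).tolist(),round(d["score"],2)) for d in models.mark_of(t,n)[:7]] if (np:=__import__("numpy")) else 0)
E
```

```text
top {'fx': 484.0138611237307, 'fy': 484.0138611237307, 'cx': 282.62253153132434, 'cy': 207.47078356295074, 'position': array([ 0.5152957 , -0.00782816,  1.16079978]), 'orientation': array([-0.02979458,  0.70680314, -0.70573179,  0.03852581])}
stray_tube_top [([0.417, 0.102, 0.099], 0.55), ([0.504, 0.172, 0.115], 0.51), ([0.407, 0.208, 0.109], 0.48), ([0.404, 0.156, 0.106], 0.46), ([0.494, 0.203, 0.01], 0.4)]
empty_top []
empty_place []
purple_rack [([0.52, 0.172, -0.002], 0.59), ([0.503, 0.168, 0.005], 0.41)]
blue_rack [([0.51, -0.165, -0.002], 0.82)]
stray_tube [([0.408, 0.204, 0.0], 0.58), ([0.406, 0.156, 0.0], 0.57), ([0.417, 0.099, 0.001], 0.56), ([0.522, -0.174, 0.006], 0.56), ([0.506, 0.168, 0.005], 0.42)]
purple_tube0 [([0.517, 0.135, 0.008], 0.54), ([0.54, 0.183, 0.002], 0.53), ([0.55, 0.149, 0.004], 0.48), ([0.493, 0.201, 0.009], 0.45)]
scene {'fx': 458.64631299436815, 'fy': 458.64631299436815, 'cx': 279.2798247631437, 'cy': 210.20659293684764, 'position': array([1.05992927, 0.02779265, 0.80411173]), 'orientation': array([-0.18413862,  0.65325408,  0.70760019, -0.1966063 ])}
stray_tube_top [([0.416, 0.104, 0.108], 0.84), ([0.406, 0.206, 0.106], 0.82), ([0.407, 0.157, 0.106], 0.66), ([0.505, 0.17, 0.108], 0.52)]
empty_top []
empty_place []
purple_rack [([0.524, 0.174, 0.0], 0.8)]
blue_rack [([0.506, -0.168, -0.002], 0.59)]
stray_tube [([0.422, 0.107, -0.0], 0.86), ([0.407, 0.208, 0.002], 0.73), ([0.406, 0.156, -0.002], 0.63)]
purple_tube0 []
```

View pics/top0.png

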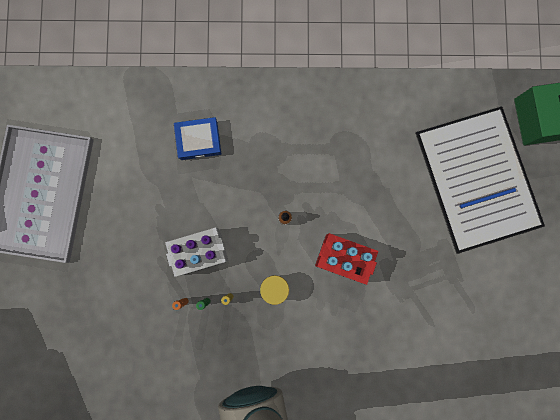

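View pics/scene0.png

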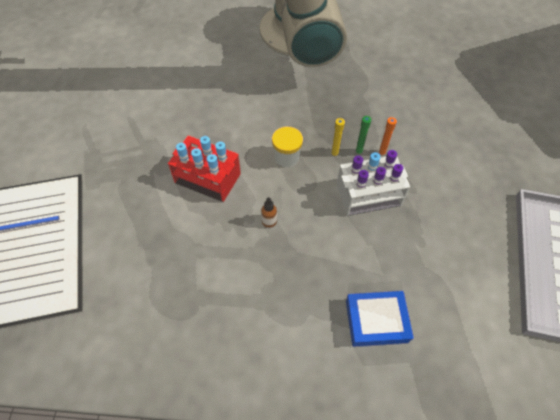

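The top view shows the white rack at about (195,252) with one light-blue cap, in the middle of the near row at (195,259). The red rack is at (347,258) and its empty place is near (360,271). Other capped tubes: orange (178,304), green (202,304) and yellow (225,300), all standing free, so they are look-alikes. The light-blue cap at (195,259) is the only one of its colour in the white rack, so it is the stray. I'll confirm that in a crop and measure the caps.

```bash
cat > h.py <<'E'
import numpy as np, cv2
from scipy.spatial.transform import Rotation as R
from scipy.optimize import least_squares
from plant import *
def ray(c,uv,z):
    q=np.array(c["orientation"]); q=R.from_quat(q[[1,2,3,0]])
    d=q.apply([(uv[0]-c["cx"])/c["fx"],(uv[1]-c["cy"])/c["fy"],1]); p=c["position"]
    return p+d*(z-p[2])/d[2]
E
python3 - <<'E'
from h import *
rois={"top":{"w":(160,225,215,280),"r":(310,230,385,290)},"scene":{"w":(335,145,415,195),"r":(165,130,245,185)}}
G=np.array([(sx*.017,k*.034) for sx in(-1,1) for k in(-1,0,1)])
for n in rois:
    c=vision.get_calibration(n); im=cv2.imread(f"pics/{n}0.png"); hsv=cv2.cvtColor(im,cv2.COLOR_BGR2HSV)
    crops=[]
    for k,(a,b,e,f) in rois[n].items():
        s=hsv[b:f,a:e]; pts=[]
        for col,lo,hi in(("blue",(90,90,110),(108,255,255)),("purple",(125,100,50),(150,255,255))):
            m=cv2.inRange(s,lo,hi); N,_,st,ce=cv2.connectedComponentsWithStats(m)
            for i in range(1,N):
                if st[i,4]>=15:
                    uv=ce[i]+[a,b]; p=ray(c,uv,.104 if n=="top" else .100); pts.append(p[:2]); print(n,k,col,uv.round(1),st[i,4],p.round(4)[:2])
        pts=np.array(pts)
        def tr(v): 
            C,S=np.cos(v[2]),np.sin(v[2]); return G@np.array([[C,S],[-S,C]])+v[:2]
        def res(v):
            g=tr(v); return np.linalg.norm(pts[:,None]-g[None],axis=2).min(1)
        best=min((least_squares(res,[*(pts.mean(0)+[dx,dy]),t]) for t in(-.3,-.1,.1,.3) for dx in(-.006,0,.006) for dy in(-.007,0,.007)),key=lambda o:o.cost)
        print("fit",best.x.round(4),"rms",np.sqrt(np.mean(best.fun**2)).round(4)); print(tr(best.x).round(4).tolist())
        crops.append(cv2.resize(im[b:f,a:e],(390,330),interpolation=cv2.INTER_CUBIC))
    if n=="top": cv2.imwrite("pics/crop.png",np.hstack(crops))
print(telemetry.current_t(),telemetry.current_tool_rot())
E
```

```text
top w blue [194.1 259.1] 55 [0.5051 0.1709]
top w purple [205.2 239.4] 58 [0.5475 0.1476]
top w purple [190.1 243.9] 63 [0.5379 0.1801]
top w purple [175.  248.4] 59 [0.528  0.2127]
top w purple [209.4 254.6] 56 [0.5148 0.138 ]
top w purple [179.2 263.6] 60 [0.4954 0.2029]
fit [0.5214 0.1754 0.2892] rms 0.0002
[[0.5148, 0.138], [0.5051, 0.1705], [0.4955, 0.2031], [0.5474, 0.1476], [0.5377, 0.1802], [0.528, 0.2128]]
top r blue [337.3 245.8] 59 [ 0.534  -0.1402]
top r blue [352.  251.1] 61 [ 0.5227 -0.1722]
top r blue [366.7 256.5] 63 [ 0.5109 -0.204 ]
top r blue [332.2 260.6] 59 [ 0.502  -0.1288]
top r blue [346.9 266. ] 59 [ 0.4904 -0.1606]
fit [ 0.5065 -0.1664 -0.3455] rms 0.0002
[[0.479, -0.1926], [0.4905, -0.1606], [0.502, -0.1286], [0.511, -0.2041], [0.5225, -0.1722], [0.534, -0.1402]]
scene w blue [374.3 158.6] 114 [0.5027 0.1703]
scene w purple [391.1 155.6] 97 [0.4929 0.203 ]
scene w purple [357.5 161.4] 92 [0.5123 0.1379]
scene w purple [397. 170.] 92 [0.5266 0.2126]
scene w purple [380.2 172.8] 93 [0.5358 0.1804]
scene w purple [362.7 175.7] 97 [0.5452 0.1475]
fit [0.5192 0.1753 0.2843] rms 0.0004
[[0.5124, 0.1379], [0.5029, 0.1705], [0.4934, 0.2032], [0.5451, 0.1474], [0.5355, 0.1801], [0.526, 0.2127]]
scene r blue [205.2 142.1] 93 [ 0.4888 -0.1612]
scene r blue [181.1 149.1] 89 [ 0.5101 -0.2052]
scene r blue [220.4 147.6] 92 [ 0.5001 -0.1293]
scene r blue [196.5 154.8] 92 [ 0.5216 -0.1728]
scene r blue [212.  160.5] 97 [ 0.5329 -0.1408]
fit [ 0.5052 -0.1671 -0.3373] rms 0.0004
[[0.478, -0.1936], [0.4892, -0.1615], [0.5005, -0.1294], [0.51, -0.2048], [0.5213, -0.1728], [0.5325, -0.1407]]
0.8 [5.40690039e-05 9.86837468e-01 1.61715206e-01 1.19007019e-05]
```

View pics/crop.png

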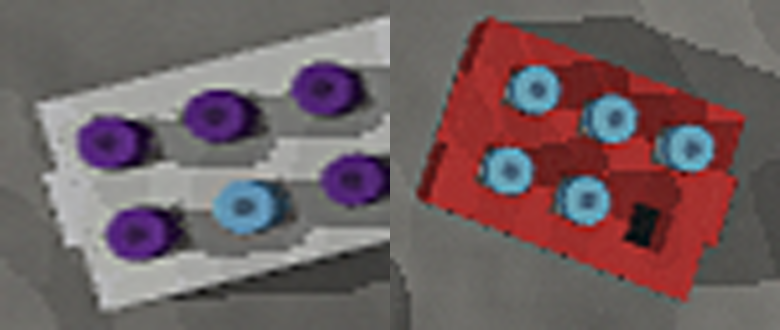

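The crop confirms it: there is one light-blue cap among the purple ones, in the middle of the near row. The black opening in the red rack is the near-row place at its −y end. The grid fits are sub-millimetre and the two cameras agree to about 2 mm, giving stray (0.504, 0.1705) and empty place (0.4785, −0.193).

Run:
```python
from h import *
S=[.504,.1705]; E=[.4785,-.193]
def q(p): 
    y=np.arctan2(p[1],p[0]); return [0,np.cos(y/2),np.sin(y/2),0]   # pointing down, yaw along the arm
print([np.round(inverse_kinematics([*p,z],q(p)),2).tolist() for p in(S,E) for z in(.3,.154)])
r.move_l([.183,-.545,.30]); gripper_to(0.0)
r.move_to([*S,.30],q(S)); r.move_l([*S,.154],vel=.1); r.hold(.3)
im=vision.snapshot("scene"); cv2.imwrite("pics/s1.png",cv2.resize(im[60:270,240:520,::-1],(800,600)))
print(telemetry.current_t(),telemetry.current_ee_pos(),telemetry.current_opening(),telemetry.current_wrist_force())
```

```text
[[0.2, 0.18, 1.45, -0.0, 1.51, 1.44], [0.2, 0.26, 1.71, -0.0, 1.17, 1.44], [-0.52, 0.15, 1.48, -0.0, 1.51, 1.44], [-0.52, 0.24, 1.74, -0.0, 1.16, 1.44]]
7.6 [0.50409781 0.17052192 0.15415733] 0.0002453895011202159 [ 0.30232157  0.37824081 -0.44900006]
```

View pics/s1.png

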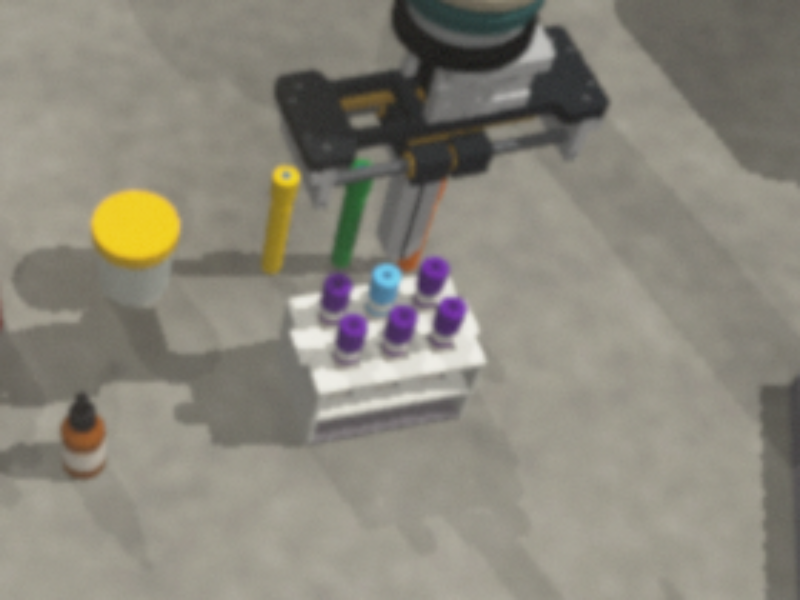

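The fingers are hovering above the light-blue cap (cap top at crop (387,271)), and nothing has been disturbed. I'll check where the tip should project to.

Run:
```python
from h import *
def proj(c,p):
    q=np.array(c["orientation"]); d=R.from_quat(q[[1,2,3,0]]).inv().apply(np.array(p)-c["position"]); return np.array([c["fx"]*d[0]/d[2]+c["cx"],c["fy"]*d[1]/d[2]+c["cy"]])
c=vision.get_calibration("scene")
f=lambda p:((proj(c,p)-[240,60])*800/280).round()
print("tip",f([.504,.1705,.135]),"cap",f([.504,.1705,.11]),"5mm y",f([.504,.1755,.135]))
w=vision.get_calibration("wrist"); print(w["position"])
im=vision.snapshot("scene"); cv2.imwrite("pics/s2.png",cv2.resize(im[120:180,340:420,::-1],(800,600),interpolation=cv2.INTER_CUBIC))
print((proj(c,[.504,.1705,.135])-[340,120])*10)
```

```text
tip [394. 250.] cap [387. 274.] 5mm y [401. 251.]
[0.5690741  0.19269544 0.31460533]
[378.07784479 275.68787495]
```

View pics/s2.png

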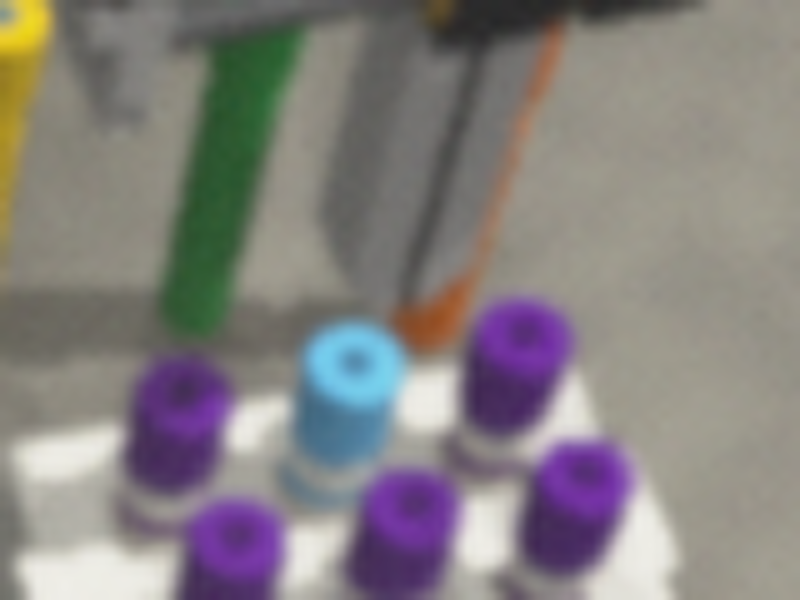

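The seam at the bottom of the front face is at crop (403,305). The centre of the tip should project to (378,276), and the front face, 8 mm nearer the camera, to about (393,305). That puts the tip within about 2 mm of the cap axis. I'll hold here, then move to the empty place.

Run:
```python
from h import *
S=[.504,.1705]; E=[.4785,-.193]
y=np.arctan2(E[1],E[0])
r.hold(2.4); r.move_l([*S,.30],vel=.12)
r.move_to([*E,.30],[0,np.cos(y/2),np.sin(y/2),0]); r.move_l([*E,.154],vel=.1); r.hold(2.4)
im=vision.snapshot("scene"); cv2.imwrite("pics/s3.png",cv2.resize(im[90:240,150:350,::-1],(800,600)))
print(telemetry.current_t(),telemetry.current_ee_pos(),telemetry.current_wrist_force())
```

```text
16.8417 [ 0.47849889 -0.19297187  0.15398795] [-0.08910391  0.00568301  0.38147433]
```

View pics/s3.png

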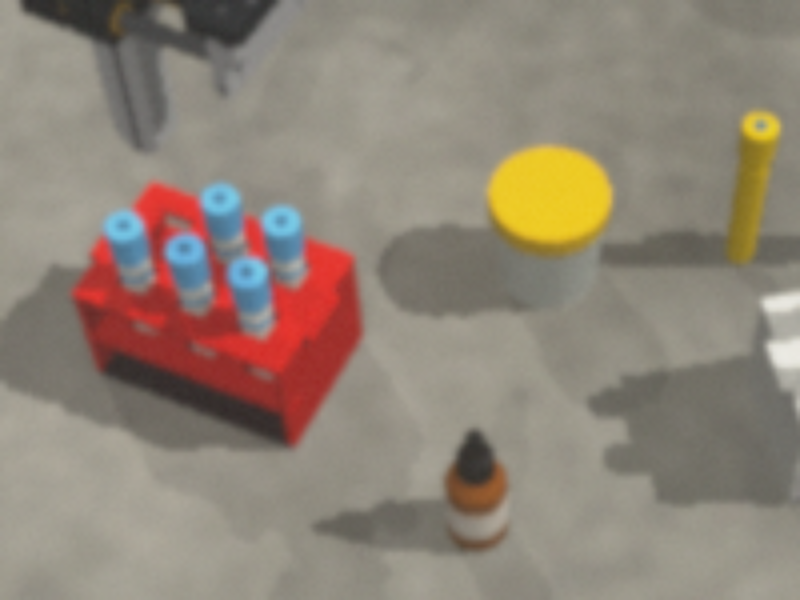

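The fingertips are at crop (145,150). The missing cap top would be at (161,174), so a tip 25 mm above it should show its front edge at about (150,151), which agrees. All tubes are still upright in the rack, so I'm handing in.

```bash
python3 -c "
from plant import *
print(r.sign_off())"
```

```text
the job is handed in; nothing more can be done
None
```

I pointed at the stray tube and then at the empty place, holding each for over two seconds with the fingertips about 25 mm above cap level. The job was handed in at about 17 s, still pointing at the empty place, and I saw no sign of contact or of anything having moved.

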